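# Shut the sliding lid of the nutmeg bin past its spring catch

### The job

Shut the nutmeg bin on the counter. Press the spring catch on its side down with a fingertip and keep it down while you push the lid over it by its upright lip, then push the lid gently on until it is fully home and the catch has sprung back up behind it; finish with your hand clear. Only press and push: do not grip the lid, shove it hard or slam it, and leave the jar, the mortar, the scoop and the soap where they are.

Things in the scene. Friction and masses are not known exactly. Their poses are not given: they have to be found in the camera images.
- bin: Fixed steel counter bin, 200 mm wide (x), 123 mm high to the top of its lid rails. Origin on the counter, mid-width, level in y with the catch's nose: the bin spans y -166 to +156 mm, z up, yaw up to 0.4 rad. Deck over its -y part, open mouth to +y. The lid is captive in rails along both long sides (outer faces x = -100, +100 mm) and shuts towards +y. The catch is outside the -x side.
- lid (a joint): Slide of the lid (180 x 140 x 3 mm plate, top 120 mm above the counter, 0.4-0.8 kg, 2-5 N to move), m along the bin's +y. 0 = open; starts at 0 to 0.012. At 0.016 its leading edge meets the catch's nose and stops unless the catch is down; from 0.020 the lid itself keeps the catch down. 0.170 = fully shut on the end stop; above 0.166 it has passed the nose and the catch can spring up behind it.
- lid_lip (a point): Push lip of the lid: upright strip 5 mm thick, 200 mm long (bin x -100 to +100 mm, its ends over the rails), near its leading edge, rising 31 mm above the lid. Point: mid-length, on its -y face (the face to push), 138 mm above the counter; moves with the lid; at y = -29 mm in the bin's frame when the lid is at 0. Behind it the lid is flat for 130 mm. Axes as the bin's.
- catch (a joint): Travel of the spring catch straight down, m. 0 = up, 0.012 = fully down on its stop. Takes about 3.5 N to start, 9.5 N fully down, springs up when let go. Its steel nose (10 mm in y, at the bin's origin in y) stands up through the -x rail in the lid's way and moves with it; the lid passes over it when the catch is down by 0.0075 or more.
- catch_plate (a point): Centre of the top of the catch's thumb plate: dark steel, 27 mm (x) by 70 mm (y), on two sprung pins just outside the -x rail (bin x -131 to -104, y -62 to +8 mm), 4 mm from the lip's end. Top 138 mm above the counter when up; 126 mm fully down, still 6 mm above the lid and 3 mm above the rails. A finger can glide along it while another finger at the same height pushes the lip. Axes as the bin's.
- jar: Bystander: loose amber glass jar, 62 mm diameter, 92 mm high, origin at its foot; stands near the bin's -x side.
- mortar: Bystander: loose brass mortar with its pestle, 92 mm across the rim, 90 mm high (130 mm with the pestle), origin at its foot; stands beyond the bin's +x side.
- scoop: Bystander: loose steel hand scoop with wooden handle, 185 mm long, 30 mm high, lying beyond the bin; origin under the middle of its pan.
- soap: Bystander: loose block of soap, 72 x 46 x 30 mm, lying near the bin's -x side; origin under its centre.

How it is judged:
On the way, in this order (a step that is already met when the one before it is completed fails the run):
1. the catch is pressed down clear of the lid while the lid still stands behind it (value of joint catch above 0.007 m and value of joint lid below 0.018 m), for 0.1 s.
2. the lid has slid over the held-down catch (value of joint lid above 0.024 m and value of joint catch above 0.006 m), for 0.05 s.
At the end, for the whole second after the job is handed in: The lid is shut to within 6 mm of its end stop and at rest, and the catch has sprung up behind it (within 3 mm of its top) (value of joint lid above 0.164 m and value of joint catch below 0.003 m and velocity of joint lid below 0.01 m/s); the robot touches nothing.
It fails at once if the lid is slammed (faster than 0.5 m/s) (velocity of joint lid above 0.5 m/s).
It fails at once if the jar, mortar, scoop or soap is lifted, carried or pushed more than 20 mm (distance of any of jar, mortar, scoop, soap from where it was at the start of the episode above 0.02 m).
It fails at once if the lid is gripped or shoved with more than 35 N (contact force between the fingers and lid above 35 N).
It also fails if it takes over 35 s, if anything falls off the work surface, if the arm or the gripper's body presses on something with over 40 N, if the wrist force passes 120 N, or if a joint passes its speed limit or range.

### The arm

A 6-joint arm with a two-finger parallel gripper is mounted at the origin on the work surface. World frame = base frame: x ahead of the robot, y to its left, z up, the work surface at z = 0. Lengths are in m, angles in rad, forces in N, time in s.
With the tool pointing down it reaches from about 0.325 to 0.85 m from the base axis. Payload 15.5 kg.
Tool frame: the origin (TCP) lies at the very end of the fingers, on their centre line; the grasp point (between the pads) lies tcp_to_grasp behind it (tcp_to_grasp is the distance from the TCP to the grasp point, in m); z points along the fingers, y is the direction in which the jaws open and shut (so a half turn about z gives the same grasp; the last joint's range is limited). The gripper opens to 91 mm and grips with 3 to 60 N. Pads are 32 mm wide; open, the fingers measure 118 mm over their backs; the gripper's body (76 mm by 178 mm) begins 60 mm behind the grasp point.
Start: joints at [-1.367, 0.494, 1.345, -0, 1.302, -0.096], TCP at [0.184, -0.597, 0.214] pointing down, gripper open.
Joint ranges: [-2.91, 2.91], [-0.82, 2.16], [0.22, 2.67], [-1.22, 4.37], [0.12, 2.79], [-3.08, 3.08]. Speed limits (rad/s): [1.89, 1.89, 2.57, 3.01, 3.01, 3.01].

### API

Orientations are given as a rotation vector (axis times angle).
In Python, from workcell import get_state, grab_frame, camera_info, finish_job, boxes_of, outline_of, landmark_of, tcp_to_grasp gives the robot as it stands.
- The arm moves only by the tool play_rows, never from a script. Its argument "rows" is a list of rows, each a list of 7 numbers: the opening, from 0 (shut) to 1 (fully open), then the shift along the tool's x, y, z in cm, then the turn, a rotation vector about the tool's x, y, z in rad. In form: [[jaw, dx, dy, dz, wx, wy, wz], ...]. A call has 1 to 10 rows; each row shifts and turns the pose as measured when the row begins, along the tool's axes as they then stand; what a row does not reach is not made up. A row lasts 1/10 s, in which the tool goes at most 50 mm and 8.59 degrees, less where a joint would pass 70% of its speed; a pose out of reach is approached as far as the arm can. A call is refused whole if a number of a shift passes 5 or a number of a turn 0.15, either way. A call with a gripper value outside its range is refused whole. The fingers move at their own pace and stop on an object; the grip force is fixed at half the most. Time passes only in rows, so rows that do not move let the fingers close. It gives the time, the measured TCP pose, the force and the opening at its end, in the units of the state.
- get_state(): the state, without advancing time (a new reading comes with each control period).
- grab_frame(name): name is "side" or "top" or "wrist"; returns the picture (420x560x3 uint8, red, green, blue); there is no depth.
- camera_info(name): a dict with "camera_matrix" (3x3 intrinsics, pixels), "camera_from_world" (4x4, takes a point from world to camera coordinates). Camera axes: x right, y up, looking along -z (the intrinsics and any distortion apply to the point x, -y, -z); pixel columns grow to the right and rows downward; lengths in m; the calibration is good to about 2 mm. A picture is of the moment at which its call begins: read the wrist's pose just before it. camera_info takes no time and is no camera call; for the wrist camera it gives the pose at the moment of the call.
- finish_job(): hands the job in, once; it reports no verdict.
Trained networks look in the newest picture that a camera, given by its name, has taken for a name from the list of things; names that differ only in an ending like _2 or _b are one class to them, and where a whole thing is asked for, a point or a joint stands for the part that bears it (a point fixed in the world has none). Each returns a list of dicts, best first, with "conf" (0 to 1); they miss things now and then, are a little off and sometimes report something else, mostly with a low value. They report only what shows in the picture. A call takes as long as a camera call.
- boxes_of(query, camera): "position" ([x, y, z] in m, in the coordinates of the camera as it stood for that picture, good to about 4 mm: the middle of the surface that is visible of it).
- outline_of(query, camera): "mask" (420x560 bool, what is visible of it).
- landmark_of(query, camera): "position" ([x, y, z] in m, in the coordinates of the camera as it stood for that picture, good to about 4 mm: a listed point, or the origin of a listed thing).
The state is a dict: "clock": time; "qpos": joint angles; "joint_vel": joint speeds; "joint_efforts": joint torques, N m; "position": TCP position; "orientation": TCP orientation; "wrist_force": force on the tool from outside, world axes, zero at the start; "ft_torque": the same for the moment, N m; "finger_gap": finger opening in m.
Only numpy, scipy, OpenCV 4.12 (cv2) and the standard library are available. Lean on these libraries where they do the work, as an engineer would, in place of code of your own. Each camera call takes 0.05 s, during which the arm holds its last target.

## Working session

There is one attempt and no reset: what is moved stays moved. The work goes in short steps, Python scripts to look and compute and a tool call to move; the robot and the scene stay as the last step left them, time stands still between calls to the robot, and variables do not carry over. Pictures are saved under pics/ and viewed, and the job is handed in when it is done.

Besides the shell and the picture viewer there is one more tool, called after "Call:" as a command line: name --pt "numbers of a row" for each row, then --argument value for the rest. play_rows: Moves the arm, as the interface text tells. Its arguments: {"type":"object","properties":{"rows":{"type":"array","items":{"type":"array","items":{"type":"number"}}}},"required":["rows"]}

```bash
mkdir -p pics; ls; cat > h.py <<'E'
import numpy as np, cv2
from workcell import *
from scipy.spatial.transform import Rotation as R
def w(name,p):
    T=np.linalg.inv(camera_info(name)["camera_from_world"]); return (T@np.r_[p,1])[:3]
def proj(name,p):
    c=camera_info(name); q=c["camera_from_world"]@np.r_[p,1]; q=q[:3]*[1,-1,-1]; u=c["camera_matrix"]@q; return u[:2]/u[2]
E
python3 - <<'E'
from h import *
s=get_state(); print(s, tcp_to_grasp)
for n in ["side","top"]:
    im=grab_frame(n); cv2.imwrite(f"pics/{n}0.png",im[:,:,::-1])
    for q in ["bin","lid_lip","catch_plate","jar","mortar","scoop","soap"]:
        try: print(n,q,[(w(n,d["position"]).round(4).tolist(),round(d["conf"],2)) for d in landmark_of(q,n)][:2])
        except Exception as e: print(q,e)
E
```

```text
pics
{'clock': 0.0, 'qpos': array([-1.36750726e+00,  4.94137388e-01,  1.34610659e+00,  4.54494078e-06,
        1.30250787e+00, -9.54871485e-02]), 'joint_vel': array([ 3.57549244e-04,  1.87631776e-03, -1.29417161e-03,  1.44551373e-04,
       -1.28073761e-03, -5.06335410e-05]), 'joint_efforts': array([ 7.85479551e-04, -8.78822637e+01, -3.81858802e+01,  7.04773399e-02,
        5.28434676e-02, -1.78509654e-04]), 'position': array([ 0.18390692, -0.59694531,  0.21337506]), 'orientation': array([-3.10545807e+00, -4.67398727e-01,  9.11920896e-05]), 'wrist_force': array([0.65237045, 0.055979  , 0.43998159]), 'ft_torque': array([-0.02293057, -0.01917896, -0.0123549 ]), 'finger_gap': 0.09152054083630304} 0.0188
side bin [([0.5712, 0.0294, -0.0003], 0.95)]
side lid_lip [([0.5659, 0.0041, 0.1402], 0.85)]
side catch_plate [([0.4516, 0.0352, 0.1348], 0.56)]
side jar [([0.4197, 0.1511, 0.0013], 0.93)]
side mortar [([0.6954, -0.1014, 0.0048], 0.74)]
side scoop [([0.749, 0.0903, 0.0042], 0.7), ([0.5719, 0.0317, 0.0017], 0.18)]
side soap [([0.3481, -0.0501, -0.0022], 0.64)]
top bin [([0.5674, 0.0276, -0.001], 0.91), ([0.747, 0.0822, 0.0028], 0.49)]
top lid_lip [([0.5618, 0.0017, 0.1353], 0.56)]
top catch_plate [([0.4506, 0.0337, 0.1383], 0.84)]
top jar [([0.4179, 0.1471, -0.0001], 0.81)]
top mortar [([0.6921, -0.1095, -0.0056], 0.75)]
top scoop [([0.7457, 0.0809, 0.0058], 0.97)]
top soap [([0.3428, -0.0453, -0.0003], 0.59)]
```

View pics/top0.png

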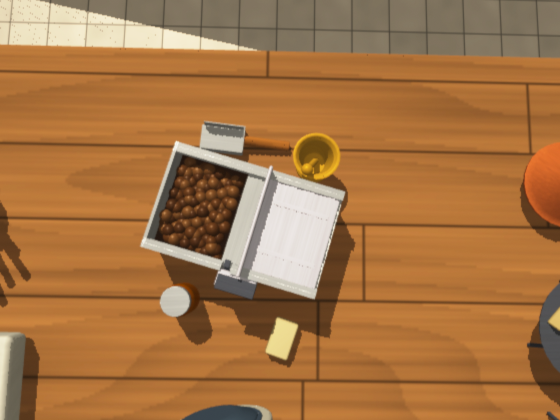

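View pics/side0.png

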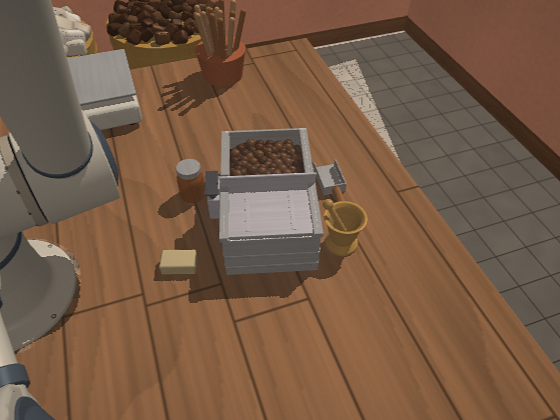

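```bash
python3 - <<'E'
from h import *
im=cv2.imread("pics/top0.png")[120:320,120:360]
cv2.imwrite("pics/z.png",cv2.resize(im,(720,600),interpolation=cv2.INTER_CUBIC))
c=camera_info("top");print(c["camera_matrix"],np.linalg.inv(c["camera_from_world"]).round(3))
s=get_state();print(R.from_rotvec(s["orientation"]).as_matrix().round(3))
E
```

```text
[[445.43000891   0.         281.3765794 ]
 [  0.         445.43000891 211.01923671]
 [  0.           0.           1.        ]] [[ 0.017  0.993 -0.118  0.488]
 [-1.     0.019  0.015 -0.031]
 [ 0.017  0.118  0.993  0.918]
 [ 0.     0.     0.     1.   ]]
[[ 0.956  0.294  0.   ]
 [ 0.294 -0.956 -0.   ]
 [ 0.     0.    -1.   ]]
```

View pics/z.png

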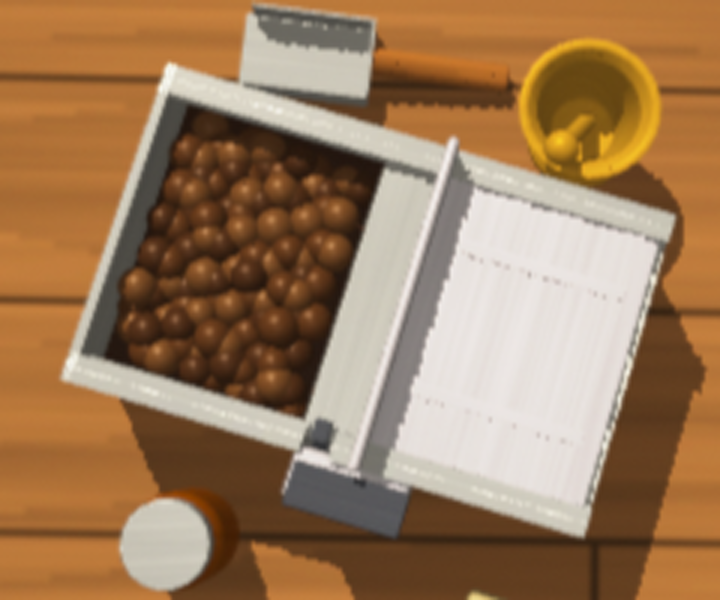

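```bash
cat >> h.py <<'E'
def back(name,uv,z):
    c=camera_info(name);T=np.linalg.inv(c["camera_from_world"])
    d=np.linalg.inv(c["camera_matrix"])@np.r_[uv,1]; d=T[:3,:3]@(d*[1,-1,-1]); o=T[:3,3]
    return o+d*(z-o[2])/d[2]
E
python3 - <<'E'
from h import *
f=lambda p:(np.array(p)+.5)/3+120-.5
P=[back("top",f(p),.123)[:2] for p in [(168,66),(65,379),(585,537),(676,215)]]
B=np.array([[100,156],[-100,156],[-100,-166],[100,-166]])/1000
P=np.array(P);a=P-P.mean(0);b=B-B.mean(0)
th=np.arctan2((b[:,0]*a[:,1]-b[:,1]*a[:,0]).sum(),(a*b).sum())
M=np.array([[np.cos(th),-np.sin(th)],[np.sin(th),np.cos(th)]])
t=P.mean(0)-M@B.mean(0)
print(th,t,((P-t)@M*1000).round(1))
for p,z in [((453,140),.151),((352,468),.151),((299,452),.138),((283,495),.138),((398,537),.138),((411,490),.138)]:
    print(p,((back("top",f(p),z)[:2]-t)@M*1000).round(1))
for q in [(.4485,.036),(.5712,.0294),(.5674,.0276),(.5659,.0041),(.5618,.0017),(.4516,.0352),(.4506,.0337),(.4188,.149),(.345,-.047),(.694,-.105)]: print(q,((np.array(q)-t)@M*1000).round(1))
E
```

```text
-0.2715180651940158 [0.56888453 0.02876806] [[  99.   155.8]
 [ -98.7  154.8]
 [ -99.9 -165.3]
 [  99.5 -165.3]]
(453, 140) [ 99.1 -25.1]
(352, 468) [-99.  -24.7]
(299, 452) [-99.6   8.2]
(283, 495) [-125.5    9.6]
(398, 537) [-129.6  -60.7]
(411, 490) [-102.   -60.1]
(0.4485, 0.036) [-117.9  -25.3]
(0.5712, 0.0294) [2.1 1.2]
(0.5674, 0.0276) [-1.1 -1.5]
(0.5659, 0.0041) [  3.7 -24.6]
(0.5618, 0.0017) [  0.4 -28. ]
(0.4516, 0.0352) [-114.7  -25.3]
(0.4506, 0.0337) [-115.3  -27. ]
(0.4188, 0.149) [-176.8   75.6]
(0.345, -0.047) [-195.4 -133. ]
(0.694, -0.105) [156.4 -95.3]
```

Call:
play_rows --pt "1 0 0 0 0 0 -0.14" --pt "1 0 0 0 0 0 -0.14" --pt "1 0 0 0 0 0 -0.14" --pt "1 0 0 0 0 0 -0.14" --pt "1 0 0 0 0 0 -0.14" --pt "1 0 0 0 0 0 -0.14" --pt "1 0 0 0 0 0 -0.14" --pt "1 0 0 0 0 0 0"

```text
clock: 1.6
position: [0.184, -0.5973, 0.214]
orientation: [2.484, 1.922, -0.0]
wrist_force: [-0.4, -0.3, -0.5]
finger_gap: 0.0911
```

```bash
cat >> h.py <<'E'
th=-0.2715; t=np.array([.569,.0288]); M=np.array([[np.cos(th),-np.sin(th)],[np.sin(th),np.cos(th)]])
def rem(bx,by,z):
    s=get_state(); m=R.from_rotvec(s["orientation"]); m_=m.as_matrix()
    p=s["position"]; print("clock",s["clock"],"bin mm",((p[:2]-t)@M*1000).round(1),"z",p[2].round(4),"F",s["wrist_force"].round(1),"gap",s["finger_gap"].round(4))
    tgt=np.r_[t+M@[bx,by],z]
    print("tool shift cm",(m_.T@(tgt-p)*100).round(2))
    yx=np.r_[M@[1,0],0]; yt=np.c_[np.r_[M@[0,1],0],yx,[0,0,-1]]
    print("rotvec",(m.inv()*R.from_matrix(yt)).as_rotvec().round(3))
E
python3 -c "
from h import *
rem(-.065,-.051,.2)"
```

```text
Traceback (most recent call last):
  File "h.py", line 15, in rem
    p=s["position"]; print("clock",s["clock"],"bin mm",((p[:2]-t)@M*1000).round(1),"z",p[2].round(4),"F",s["wrist_force"].round(1),"gap",s["finger_gap"].round(4))
                                                                                                                                         ^^^^^^^^^^^^^^^^^^^^^
AttributeError: 'float' object has no attribute 'round'
```

```bash
sed -i 's/,s\["finger_gap"\].round(4)/,s["finger_gap"]/' h.py
python3 -c "
from h import *
rem(-.065,-.051,.2)"
```

```text
clock 1.6 bin mm [-203.  -706.4] z 0.214 F [-0.4 -0.3 -0.5] gap 0.0910911429414894
tool shift cm [65.29 14.96  1.39]
rotvec [0.    0.    0.018]
```

Call:
play_rows --pt "1 4.2 1.0 0 0 0 0.018" --pt "1 4.6 1.05 0 0 0 0" --pt "1 4.6 1.05 0 0 0 0" --pt "1 4.6 1.05 0 0 0 0" --pt "1 4.6 1.05 0 0 0 0" --pt "1 4.6 1.05 0 0 0 0" --pt "1 4.6 1.05 0 0 0 0" --pt "1 4.6 1.05 0 0 0 0" --pt "1 4.6 1.05 0 0 0 0" --pt "1 4.6 1.05 0 0 0 0"

```text
clock: 2.6
position: [0.4213, -0.1823, 0.2135]
orientation: [2.553, 1.819, -0.001]
wrist_force: [0.3, -0.1, -0.3]
finger_gap: 0.0913
```

```bash

python3 -c "
from h import *
rem(-.065,-.051,.2)"
```

```text
clock 2.6 bin mm [ -85.7 -243. ] z 0.2135 F [ 0.3 -0.1 -0.3] gap 0.09128091471506476
tool shift cm [19.29  0.88  1.28]
rotvec [ 0.005  0.004 -0.061]
```

Call:
play_rows --pt "1 4.5 0.4 0.2 0 0 -0.06" --pt "1 4.5 0.4 0.2 0 0 0" --pt "1 4.5 0.1 0.2 0 0 0" --pt "1 3 0 0.2 0 0 0" --pt "1 1 0 0.2 0 0 0" --pt "1 0 0 0 0 0 0"

```text
clock: 3.2
position: [0.4853, -0.0054, 0.2036]
orientation: [2.516, 1.866, 0.004]
wrist_force: [0.9, 0.7, -0.7]
finger_gap: 0.0915
```

```bash

python3 -c "
from h import *
rem(-.065,-.051,.15)"
```

```text
clock 3.2 bin mm [-71.4 -55.4] z 0.2036 F [ 0.9  0.7 -0.7] gap 0.09145126632146527
tool shift cm [0.47 0.58 5.36]
rotvec [ 0.009  0.003 -0.023]
```

Call:
play_rows --pt "1 0.2 0.3 1 0.009 0.003 -0.023" --pt "1 0.2 0.3 1.5 0 0 0" --pt "1 0 0 1.3 0 0 0" --pt "1 0 0 0.6 0 0 0" --pt "1 0 0 0 0 0 0"

```text
clock: 3.7
position: [0.493, -0.0068, 0.1569]
orientation: [-2.508, -1.891, 0.001]
wrist_force: [-0.2, 0.0, 0.9]
finger_gap: 0.0914
```

```bash

python3 -c "
from h import *
for n in ['top','side','wrist']: cv2.imwrite(f'pics/{n}1.png',grab_frame(n)[:,:,::-1])
im=cv2.imread('pics/side1.png')[90:300,150:400]
cv2.imwrite('pics/side1z.png',cv2.resize(im,(714,600),interpolation=cv2.INTER_CUBIC))
rem(-.065,-.051,.127)"
```

```text
clock 3.85 bin mm [-63.2 -54.2] z 0.1581 F [-0.5 -0.4 -0.1] gap 0.09134527590564405
tool shift cm [ 0.32 -0.18  3.11]
rotvec [ 0.001 -0.    -0.006]
```

View pics/side1z.png

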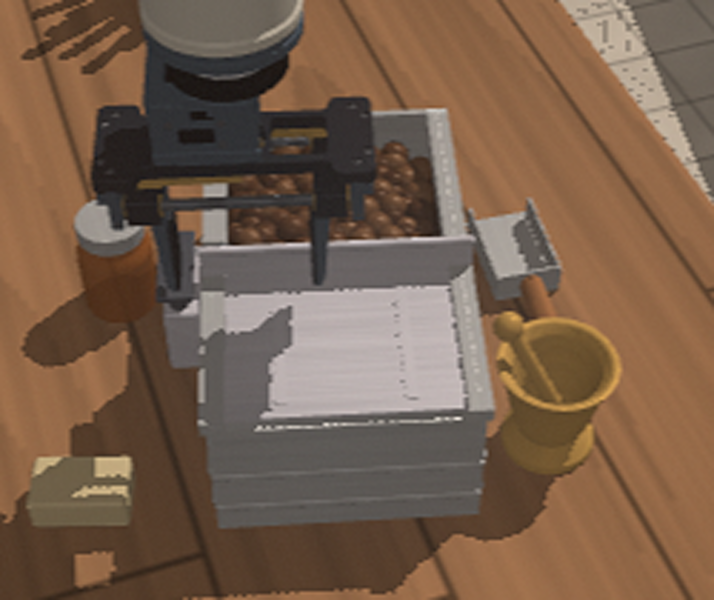

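View pics/wrist1.png

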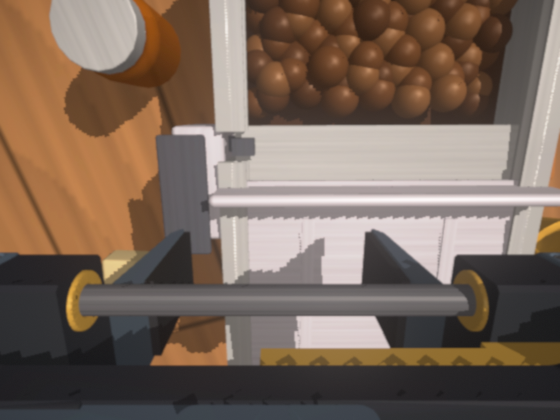

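Call:
play_rows --pt "1 0.2 -0.2 0.6 0 0 -0.006" --pt "1 0 0 0.7 0 0 0" --pt "1 0 0 0.6 0 0 0" --pt "1 0 0 0.5 0 0 0" --pt "1 0 0 0.4 0 0 0" --pt "1 0 0 0.3 0 0 0"

```text
clock: 4.45
position: [0.493, -0.004, 0.1263]
orientation: [2.499, 1.899, 0.005]
wrist_force: [-2.3, -1.1, 11.3]
finger_gap: 0.0912
```

```bash

python3 -c "
from h import *
rem(-.066,-.051,.127)"
```

```text
clock 4.45 bin mm [-64.4 -52. ] z 0.1263 F [-2.3 -1.1 11.3] gap 0.09118730522852621
tool shift cm [ 0.1  -0.16 -0.08]
rotvec [ 0.004 -0.     0.   ]
```

Call:
play_rows --pt "1 0 -0.1 -0.04 0.004 0 0" --pt "1 0 0 0 0 0 0"

```text
clock: 4.65
position: [0.4931, -0.004, 0.1266]
orientation: [2.5, 1.9, 0.002]
wrist_force: [-3.5, -0.3, 9.1]
finger_gap: 0.0915
```

```bash

python3 -c "
from h import *
rem(-.066,-.051,.127)
cv2.imwrite('pics/side2.png',grab_frame('side')[:,:,::-1])
im=cv2.imread('pics/side2.png')[90:300,150:400]
cv2.imwrite('pics/side2z.png',cv2.resize(im,(714,600),interpolation=cv2.INTER_CUBIC))
"
```

```text
clock 4.65 bin mm [-64.3 -52. ] z 0.1266 F [-3.5 -0.3  9.1] gap 0.09150452920066474
tool shift cm [ 0.1  -0.17 -0.04]
rotvec [ 0.002 -0.     0.001]
```

View pics/side2z.png

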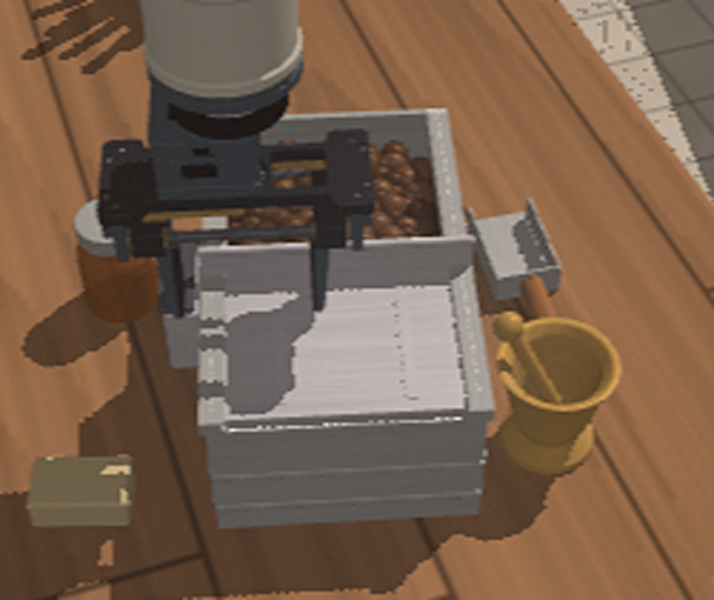

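Call:
play_rows --pt "1 0.4 0 0 0 0 0" --pt "1 0.4 0 0 0 0 0" --pt "1 0.4 0 0 0 0 0" --pt "1 0.4 0 0 0 0 0"

```text
clock: 5.1
position: [0.4972, 0.0094, 0.1267]
orientation: [2.496, 1.9, -0.002]
wrist_force: [-3.6, -6.7, 9.7]
finger_gap: 0.0913
```

```bash

python3 -c "
from h import *
rem(-.066,-.02,.127)"
```

```text
clock 5.1 bin mm [-63.9 -37.9] z 0.1267 F [-3.6 -6.7  9.7] gap 0.09131538892779596
tool shift cm [ 1.79 -0.2  -0.04]
rotvec [0.003 0.004 0.002]
```

Call:
play_rows --pt "1 0.5 -0.03 0 0 0 0" --pt "1 0.5 -0.03 0 0 0 0" --pt "1 0.5 -0.03 0 0 0 0" --pt "1 0.5 -0.03 0 0 0 0"

```text
clock: 5.5
position: [0.5021, 0.0269, 0.1268]
orientation: [2.491, 1.9, -0.005]
wrist_force: [-1.6, -8.1, 8.9]
finger_gap: 0.0914
```

```bash

python3 -c "
from h import *
rem(-.066,-.0,.127)"
```

```text
clock 5.5 bin mm [-64.  -19.8] z 0.1268 F [-1.6 -8.1  8.9] gap 0.09143987759474467
tool shift cm [ 1.98 -0.19 -0.04]
rotvec [0.005 0.008 0.004]
```

Call:
play_rows --pt "1 0.6 -0.03 0 0.003 0.004 0.002" --pt "1 0.6 -0.03 0 0 0.003 0" --pt "1 0.6 -0.03 0 0 0 0" --pt "1 0.6 -0.03 0 0 0 0"

```text
clock: 5.9
position: [0.508, 0.0484, 0.1268]
orientation: [2.494, 1.9, -0.003]
wrist_force: [-0.4, -8.2, 8.0]
finger_gap: 0.0912
```

```bash

python3 -c "
from h import *
rem(-.066,.12,.128)
cv2.imwrite('pics/side3.png',grab_frame('side')[:,:,::-1])
im=cv2.imread('pics/side3.png')[90:300,150:400]
cv2.imwrite('pics/side3z.png',cv2.resize(im,(714,600),interpolation=cv2.INTER_CUBIC))
"
```

```text
clock 5.9 bin mm [-64.    2.6] z 0.1268 F [-0.4 -8.2  8. ] gap 0.09122843432765215
tool shift cm [11.74 -0.16 -0.18]
rotvec [0.004 0.005 0.003]
```

View pics/side3z.png

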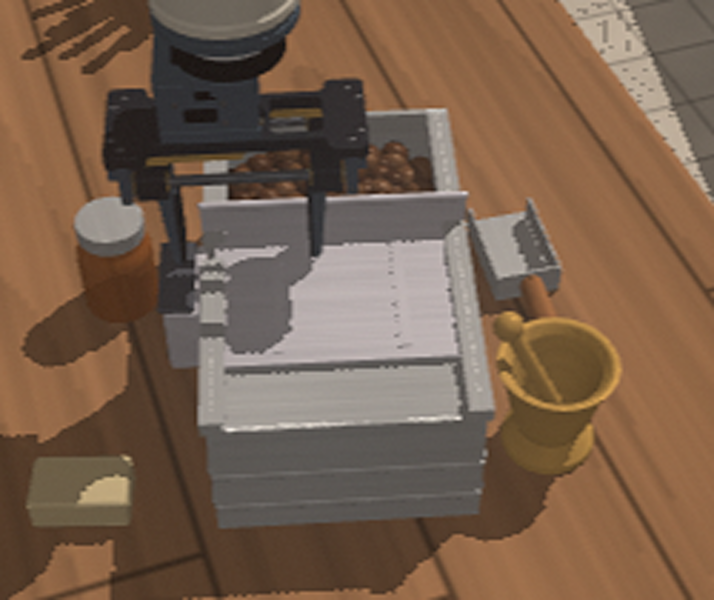

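Call:
play_rows --pt "1 0.8 -0.03 -0.03 0 0.004 0" --pt "1 0.8 -0.03 -0.03 0 0 0" --pt "1 0.8 -0.03 -0.03 0 0 0" --pt "1 0.8 -0.02 0 0 0 0" --pt "1 0.8 0 0 0 0 0" --pt "1 0.8 0 0 0 0 0" --pt "1 0.8 0 0 0 0 0" --pt "1 0.8 0 0 0 0 0" --pt "1 0.8 0 0 0 0 0"

```text
clock: 6.85
position: [0.5269, 0.1181, 0.1264]
orientation: [2.492, 1.899, -0.004]
wrist_force: [-0.7, -5.2, 3.8]
finger_gap: 0.0912
```

```bash

python3 -c "
from h import *
rem(-.066,.125,.128)"
```

```text
clock 6.85 bin mm [-64.6  74.8] z 0.1264 F [-0.7 -5.2  3.8] gap 0.09122864444874464
tool shift cm [ 5.02 -0.13 -0.2 ]
rotvec [0.005 0.007 0.003]
```

Call:
play_rows --pt "1 0.7 0 -0.1 0 0.005 0" --pt "1 0.7 0 -0.1 0 0 0" --pt "1 0.7 0 0 0 0 0" --pt "1 0.7 0 0 0 0 0" --pt "1 0.7 0 0 0 0 0"

```text
clock: 7.35
position: [0.5363, 0.1548, 0.1275]
orientation: [2.495, 1.903, 0.0]
wrist_force: [0.0, -4.9, 2.6]
finger_gap: 0.0912
```

```bash

python3 -c "
from h import *
rem(-.066,.125,.128)"
```

```text
clock 7.35 bin mm [-65.2 112.6] z 0.1275 F [ 0.  -4.9  2.6] gap 0.09120148774525498
tool shift cm [ 1.24 -0.07 -0.05]
rotvec [0.003 0.002 0.004]
```

Call:
play_rows --pt "1 0.4 0 0 0 0 0" --pt "1 0.4 0 0 0 0 0" --pt "1 0.3 0 0 0 0 0"

```text
clock: 7.65
position: [0.5397, 0.1669, 0.1274]
orientation: [2.494, 1.904, 0.001]
wrist_force: [-2.5, -15.6, 3.3]
finger_gap: 0.0914
```

```bash

python3 -c "
from h import *
rem(-.066,.125,.128)
for n in ['side','wrist']:cv2.imwrite(f'pics/{n}4.png',grab_frame(n)[:,:,::-1])
im=cv2.imread('pics/side4.png')[90:300,150:400]
cv2.imwrite('pics/side4z.png',cv2.resize(im,(714,600),interpolation=cv2.INTER_CUBIC))
"
```

```text
clock 7.65 bin mm [-65.3 125.2] z 0.1274 F [ -2.5 -15.6   3.3] gap 0.09141229616571132
tool shift cm [-0.02 -0.07 -0.06]
rotvec [0.003 0.002 0.004]
```

View pics/side4z.png

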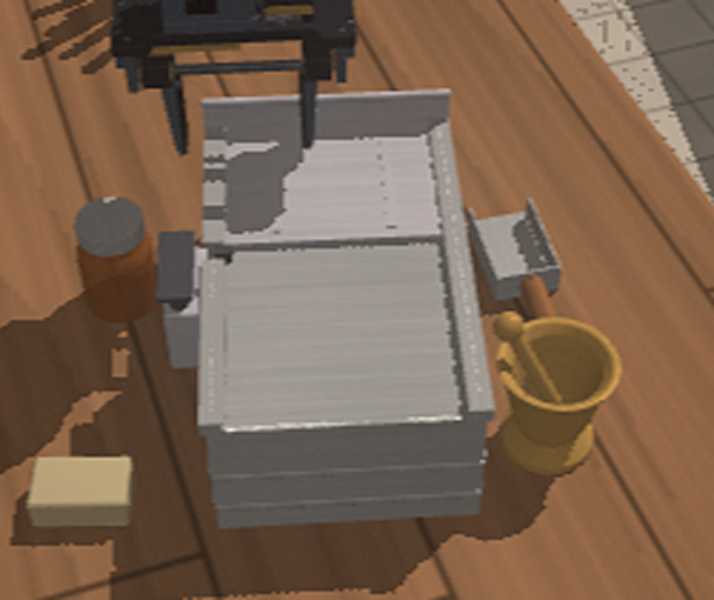

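Call:
play_rows --pt "1 -0.5 0 0 0 0 0" --pt "1 -0.7 0 0 0 0 0" --pt "1 0 0 -2 0 0 0" --pt "1 0 0 -3 0 0 0" --pt "1 0 0 -3 0 0 0" --pt "1 0 0 -3 0 0 0" --pt "1 0 0 -2 0 0 0" --pt "1 0 0 0 0 0 0" --pt "1 0 0 0 0 0 0"

```text
clock: 8.65
position: [0.5332, 0.153, 0.2608]
orientation: [-2.497, -1.905, 0.003]
wrist_force: [0.6, -0.7, -0.0]
finger_gap: 0.0913
```

```bash

python3 -c "
from h import *
rem(-.066,.125,.128)
for n in ['side','top']:
    cv2.imwrite(f'pics/{n}5.png',grab_frame(n)[:,:,::-1])
    for q in ['lid_lip','catch_plate','bin','jar','soap','mortar','scoop']:
        for d in landmark_of(q,n)[:1]:
            p=w(n,d['position']);print(n,q,p.round(4),((p[:2]-t)@M*1000).round(1),d['conf'])
im=cv2.imread('pics/side5.png')[90:300,150:400]
cv2.imwrite('pics/side5z.png',cv2.resize(im,(714,600),interpolation=cv2.INTER_CUBIC))
print(get_state()['joint_vel'].round(3))
"
```

```text
clock 8.65 bin mm [-67.8 110.1] z 0.2608 F [ 0.6 -0.7 -0. ] gap 0.09128579277514887
tool shift cm [ 1.5   0.2  13.28]
rotvec [-0.002  0.001  0.004]
side lid_lip [0.6107 0.1658 0.1451] [  3.4 143.2] 0.96
side catch_plate [0.4506 0.0369 0.1363] [-116.2  -23.9] 0.7
side bin [5.735e-01 2.890e-02 1.000e-04] [4.3 1.3] 0.84
side jar [0.4196 0.1489 0.002 ] [-176.1   75.7] 0.96
side soap [ 0.3478 -0.046  -0.004 ] [-193.  -131.3] 0.87
side mortar [ 0.6942 -0.1056  0.0027] [156.7 -95.9] 0.65
side scoop [0.7497 0.087  0.0023] [158.5 104.5] 0.74
top lid_lip [0.6056 0.1661 0.1384] [ -1.5 142. ] 0.81
top catch_plate [0.4496 0.0352 0.1396] [-116.7  -25.8] 0.72
top bin [0.5674 0.028  0.0027] [-1.3 -1.2] 0.87
top jar [ 0.4177  0.1453 -0.0009] [-177.    71.7] 0.9
top soap [ 0.3451 -0.0448 -0.0015] [-196.  -130.9] 0.86
top mortar [ 0.6951 -0.1082 -0.0049] [158.2 -98.2] 0.73
top scoop [0.7475 0.0813 0.005 ] [157.9  98.4] 0.67
[-0.002  0.    -0.001  0.     0.    -0.001]
```

View pics/side5z.png

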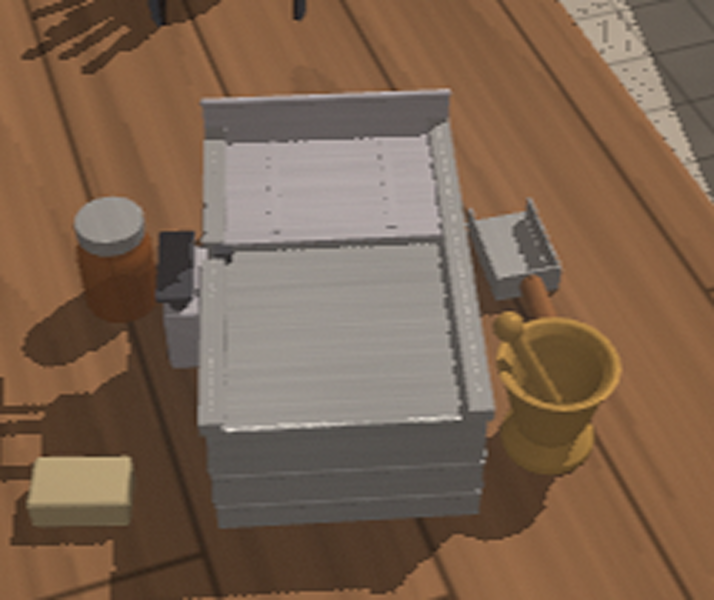

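Lid fully shut: the lip is at y≈142 mm (141 expected), the catch plate is up at z≈0.138, and the nose shows behind the lid at (225,257). The hand is clear.

```bash
python3 -c "
from workcell import *
print(finish_job())"
```

```text
the job is handed in; nothing more can be done
None
```

The nutmeg bin is shut and the job is handed in. It finished at about 8.8 s on the clock; no verdict is reported.

**What I did:** With the gripper open, one finger held the catch plate down at a tip height of about 127 mm (9–11 N). The other finger pushed the lid by its lip, in steps of at most 8 mm, until the force rose to about 16 N at the end stop. Then I backed off and raised the hand to z ≈ 0.26 m.

**Last checks:**
- **Lid:** the lip was found at y ≈ 142–143 mm in the bin's frame, against 141 mm expected when fully shut.
- **Catch:** the plate was found at 136–140 mm high, against 138 mm when up. The nose shows standing behind the lid in the side picture.
- **Bystanders:** the jar, mortar, scoop and soap were within about 5 mm of where they started, which is within the networks' error.
- **Hand:** the wrist force was about zero, so nothing was being touched.

**Disagreements:** the side camera put the lip about 5 mm higher along z than expected, which I took as network noise. A vertical force of 2.6–3.8 N remained after the finger had left the plate. I took it for friction at the lip, but did not confirm that.

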